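Sift the small valve ball out of the rotary sifter

TASK

Turn the blue cap of the rotary sifter so that its middle-sized hole lies under the mouth of the steel channel, then press the red pad down to tip the channel, so that the small brass ball drops through into the white dish while the big steel ball stays in the channel. Leave the cap set there, let the channel come back up by itself, and never touch the balls with the gripper.

Things in the scene. Friction and masses are not known exactly. Their poses are not given: they have to be found in the camera images.
- sifter: Fixed sifter, base 250x275 mm. Origin on the counter under the tipping axle; +x along the steel channel to its mouth (x 40), +y to the low end of the white dish. Channel: open top, 38 wide inside, x -105 to 56, walls to z 141. Dish: inside x 10 to 110, y -51 to 131, walls to z 45, floor sloping to +y. Blue cap plate: 140 across, top at z 115, axis x 82, y 0. Red pad: x 85, y -115.
- cap (a joint): Turn of the blue cap about its upright axis, rad, anticlockwise from above positive; stays where left (0.05 N m). Holes 10, 29 and 40 mm, 42 mm from the axis. 0: the 29 mm (middle) hole is under the channel mouth, bar grip along the sifter's x, its white mark towards the channel. +1.57: 40 mm hole there; -1.57: 10 mm hole. Stops at -1.7, 1.7. Starts in 0.5 to 1.3.
- cap_grip (a point): Middle of the cap's black bar grip, on the cap axis, 172 mm above the counter; the bar is 50 long, 12 thick, from z 157 to 187 mm. Pinch it from above across its thickness; keep fingertips above z 145 mm to clear the channel walls. The point's x axis lies along the bar, -x end marked white (the side of the 29 mm hole).
- pad_top (a point): Middle of the red pad's top: round, 40 mm across, 135 mm above the counter at rest. Pressed straight down with closed fingers (about 5 to 10 N) it goes 34 mm to a stop and tips the channel 0.4 rad, mouth down; go at least 28 mm and hold 1.5 s while the balls roll. It moves almost straight down; a spring lifts it again when released.
- brass_ball: Small polished brass ball, 16 mm diameter, 18 g; origin at its centre. It waits in the channel in front of the steel ball.
- steel_ball: Big polished dark steel ball, 34 mm diameter, 160 g; origin at its centre. It waits at the back end of the channel, behind the brass ball; it passes the large hole but not the middle one.

How it is judged:
On the way, in this order (a step that is already met when the one before it is completed fails the run):
1. the cap is turned so that its middle hole is under the mouth while both balls still wait at the back of the channel (value of joint cap between -0.19 and 0.19 rad and x of brass_ball in the frame of sifter below -0.03 m), for 0.2 s.
2. the brass ball has dropped into the dish, the cap still set to the middle hole (x of brass_ball in the frame of sifter between 0.005 and 0.115 m and y of brass_ball in the frame of sifter between -0.055 and 0.135 m and z of brass_ball in the frame of sifter between 0 and 0.06 m and value of joint cap between -0.19 and 0.19 rad), for 0.1 s.
At the end, for the whole second after the job is handed in: The brass ball lies at rest in the white dish, the steel ball is at rest in the channel, and the cap stands within 0.19 rad (11 degrees) of the middle hole being under the mouth (all of step 2 and x of steel_ball in the frame of sifter between -0.12 and 0.07 m and y of steel_ball in the frame of sifter between -0.03 and 0.03 m and z of steel_ball in the frame of sifter above 0.09 m and linear speed of each of brass_ball, steel_ball below 0.05 m/s); the robot touches nothing.
It fails at once if the gripper or arm touches the brass ball (contact force between brass_ball and the fingers above 0.3 N or contact force between brass_ball and the arm above 0.3 N).
It fails at once if the gripper or arm touches the steel ball (contact force between steel_ball and the fingers above 0.3 N or contact force between steel_ball and the arm above 0.3 N).
It fails at once if the steel ball leaves the channel (z of steel_ball in the frame of sifter below 0.075 m).
It also fails if it takes over 45 s, if anything falls off the work surface, if the arm or the gripper's body presses on something with over 40 N, if the wrist force passes 120 N, or if a joint passes its speed limit or range.

ROBOT

A 6-joint arm with a two-finger parallel gripper is mounted at the origin on the work surface. World frame = base frame: x ahead of the robot, y to its left, z up, the work surface at z = 0. Lengths are in m, angles in rad, forces in N, time in s.
With the tool pointing down it reaches from about 0.35 to 0.85 m from the base axis. Payload 8.1 kg.
Tool frame: the origin (TCP) lies on the centre line of the jaws, within the pads' length; the fingertips stand 8 mm ahead of it and the grasp point (between the pads) lies 11 mm behind it; z points along the fingers, y is the direction in which the jaws open and shut (so a half turn about z gives the same grasp; the last joint's range is limited). The gripper opens to 85 mm and grips with 20 to 120 N. Pads are 22 mm wide; open, the fingers measure 114 mm over their backs; the gripper's body (76 mm by 85 mm) begins 54 mm behind the grasp point. The pads swing forward as they close: fully open they stand 13 mm farther back than shut.
Start: joints at [1.186, 0.13, 1.488, -0, 1.523, -0.085], TCP at [0.177, 0.573, 0.239] pointing down, gripper open.
Joint ranges: [-2.96, 2.96], [-0.89, 2.26], [0.02, 2.5], [-1.34, 4.48], [0, 2.73], [-2.66, 2.66]. Speed limits (rad/s): [2.39, 2.39, 2.79, 3.14, 3.14, 3.14].

INTERFACE

Orientations are given as a 3x3 rotation matrix whose columns are the frame's x, y, z axes.
In Python, from station import env, cams, job gives the robot as it stands. Calls block until the motion is done:
- env.move_ptp(position, orientation): joint-space move of the TCP to a pose.
- env.line_to(position, speed=0.15, orientation=None, stop_force=None): straight line of the TCP; orientation=None keeps the orientation; speed is the mean speed in m/s. With stop_force (N) it stops when the force on the tool has changed by that much, and returns True; else False.
- env.set_joints(angles): joint-space move.
- env.gripper_to(opening, f_grip=None): finger opening in m; f_grip is the grip in N (None keeps the last); returns when the fingers have stopped.
- env.dwell(seconds).
- env.ik(position, orientation): joint angles nearest the present ones, or None.
- env.state(): the state.
- cams.camera(name): name is "side" or "top"; returns the picture (384x512x3 uint8, red, green, blue); there is no depth.
- cams.get_calibration(name): a dict with "fx", "fy", "cx", "cy" (pixels), "extrinsics" (4x4, takes a point from camera to world coordinates). Camera axes: x right, y up, looking along -z (the intrinsics and any distortion apply to the point x, -y, -z); pixel columns grow to the right and rows downward; lengths in m; the calibration is good to about 2 mm. A picture is of the moment at which its call begins. get_calibration takes no time and is no camera call.
A pose or a line that the arm cannot do raises env.IKError and nothing moves.
- job.sign_off(): hands the job in, once; it reports no verdict.
The state is a dict: "clock": time; "joints": joint angles; "joint_velocities": joint speeds; "joint_torque": joint torques, N m; "eef_pos": TCP position; "orientation": TCP orientation; "contact_force": force on the tool from outside, world axes, zero at the start; "torque": the same for the moment, N m; "finger_gap": finger opening in m.
Only numpy, scipy, OpenCV 4.12 (cv2) and the standard library are available. Lean on these libraries where they do the work, as an engineer would, in place of code of your own. Each camera call takes 0.05 s, during which the arm holds its last target.

## Working session

There is one attempt and no reset: what is moved stays moved. The work goes in short steps, each a Python script; the robot and the scene stay as the last script left them, time stands still between calls to the robot, and variables do not carry over. Pictures are saved under pics/ and viewed, and the job is handed in when it is done.

```bash
mkdir -p pics; python3 - <<'E'
from station import env,cams,job
import cv2
for n in("side","top"):
    im=cams.camera(n); cv2.imwrite(f"pics/{n}0.png",im[:,:,::-1])
    c=cams.get_calibration(n); print(n,c)
s=env.state();print(s["clock"],s["eef_pos"],s["orientation"],s["finger_gap"])
E
```

```text
side {'fx': 374.7153451688264, 'fy': 374.7153451688264, 'cx': 258.49824542846267, 'cy': 190.6038462340831, 'extrinsics': array([[ 0.92923629,  0.23640324, -0.28396025,  0.34481797],
       [-0.36945116,  0.60504129, -0.7052878 , -0.4916343 ],
       [ 0.00507535,  0.76028846,  0.64956577,  0.55221384],
       [ 0.        ,  0.        ,  0.        ,  1.        ]])}
top {'fx': 422.96353450681215, 'fy': 422.96353450681215, 'cx': 250.67846083392453, 'cy': 190.13871471739625, 'extrinsics': array([[ 0.01748131,  0.99535739, -0.0946471 ,  0.47059304],
       [-0.99984357,  0.01765746,  0.00102396, -0.03843737],
       [ 0.00269043,  0.09461439,  0.99551036,  0.76905187],
       [ 0.        ,  0.        ,  0.        ,  1.        ]])}
0.1 [0.17700167 0.57277666 0.23832883] [[-9.55403159e-01  2.95303983e-01 -6.01054598e-04]
 [ 2.95304578e-01  9.55401813e-01 -1.60661837e-03]
 [ 9.98078493e-05 -1.71246244e-03 -9.99998529e-01]] 0.08543601825794123
```

View pics/side0.png

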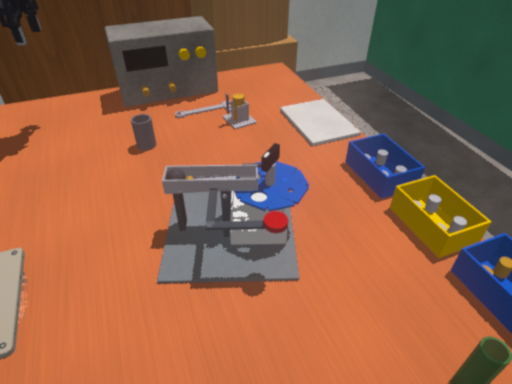

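View pics/top0.png

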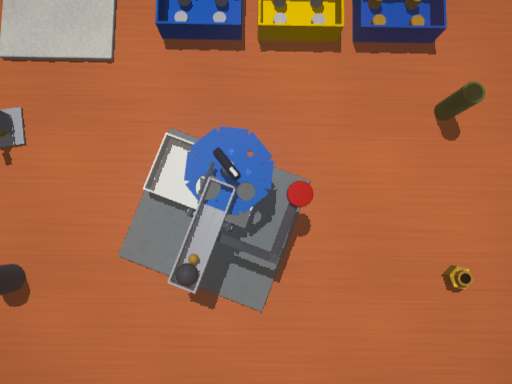

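```bash
cat > h.py <<'E'
import numpy as np,cv2
def ray(c,uv):
    E=c["extrinsics"]; d=np.array([(uv[0]-c["cx"])/c["fx"],-(uv[1]-c["cy"])/c["fy"],-1]); return E[:3,3],E[:3,:3]@d
def onz(c,uv,z):
    o,d=ray(c,uv); return o+d*(z-o[2])/d[2]
def proj(c,p):
    E=c["extrinsics"]; q=E[:3,:3].T@(np.asarray(p)-E[:3,3]); return np.array([c["cx"]-c["fx"]*q[0]/q[2],c["cy"]+c["fy"]*q[1]/q[2]])
def tri(cs,uvs):
    A=np.zeros((3,3));b=np.zeros(3)
    for c,u in zip(cs,uvs):
        o,d=ray(c,u);d=d/np.linalg.norm(d);M=np.eye(3)-np.outer(d,d);A+=M;b+=M@o
    return np.linalg.solve(A,b)
E
python3 - <<'E'
from station import cams
from h import *
T=cams.get_calibration("top");S=cams.get_calibration("side")
t=cv2.imread("pics/top0.png");s=cv2.imread("pics/side0.png")
def big(m):
    cs,_=cv2.findContours(m.astype(np.uint8),cv2.RETR_EXTERNAL,cv2.CHAIN_APPROX_NONE);return max(cs,key=cv2.contourArea)
def red(i): h=cv2.cvtColor(i,cv2.COLOR_BGR2HSV); return ((h[...,0]<4)|(h[...,0]>174))&(h[...,1]>190)&(h[...,2]>110)
def blue(i): h=cv2.cvtColor(i,cv2.COLOR_BGR2HSV); return (abs(h[...,0].astype(int)-110)<12)&(h[...,1]>150)&(h[...,2]>60)
R=[]
for n,i,c in(("top",t,T),("side",s,S)):
    r=red(i); k=big(r); (u,v),rad=cv2.minEnclosingCircle(k); e=cv2.fitEllipse(k)
    print(n,"red",u,v,rad,e,onz(c,e[0],.135))
    m=blue(i); m[:110]=0
    if n=="side": m[:,320:]=0
    k=big(m); h=cv2.convexHull(k); print(" blue",cv2.minEnclosingCircle(k),cv2.fitEllipse(h),onz(c,cv2.fitEllipse(h)[0],.115)); 
    pts=np.array([onz(c,q[0],.115)[:2] for q in h],np.float32); print("  circ world",cv2.minEnclosingCircle(pts))
a=cv2.resize(t[115:305,110:330],None,fx=3.4,fy=3,interpolation=cv2.INTER_CUBIC)
a=cv2.resize(t[120:220,170:320],None,fx=5,fy=5,interpolation=cv2.INTER_CUBIC);cv2.imwrite("pics/tz.png",a)
a=cv2.resize(s[135:255,155:315],None,fx=4.9,fy=4.9,interpolation=cv2.INTER_CUBIC);cv2.imwrite("pics/sz.png",a)
E
```

```text
top red 299.8548278808594 193.43548583984375 12.657546997070312 ((299.88116455078125, 193.5241241455078), (24.07543182373047, 24.381881713867188), 113.82180786132812) [ 0.52707067 -0.11322552  0.135     ]
 blue ((228.906982421875, 170.21188354492188), 44.77791976928711) ((228.87705993652344, 170.23426818847656), (86.30420684814453, 88.41840362548828), 122.48066711425781) [ 0.56336094 -0.00455791  0.115     ]
  circ world ((0.563685953617096, -0.004432706627994776), 0.07017193734645844)
side red 275.1136474609375 221.0 11.292250633239746 ((275.40570068359375, 219.7686309814453), (15.59572982788086, 22.404043197631836), 93.66569519042969) [ 0.52588553 -0.11386524  0.135     ]
 blue ((271.5, 189.0), 35.20308303833008) ((270.3009338378906, 185.6758575439453), (46.2622184753418, 71.41635131835938), 88.76569366455078) [ 0.56112366 -0.01188875  0.115     ]
  circ world ((0.5628788471221924, -0.0068318587727844715), 0.06852766126394272)
```

View pics/tz.png

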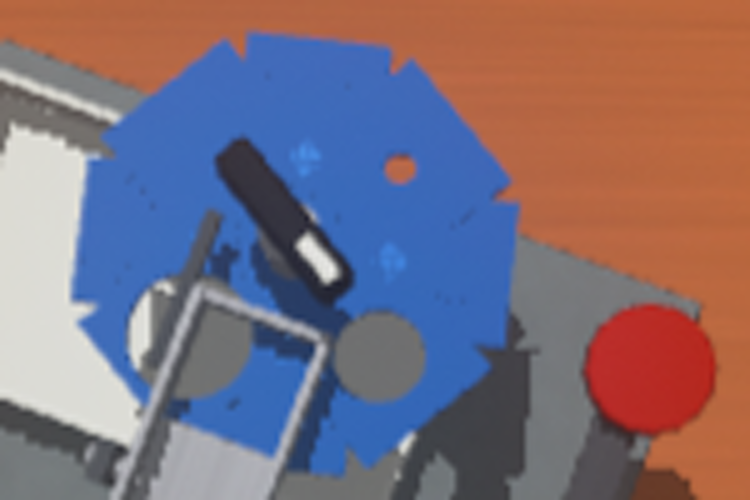

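View pics/sz.png

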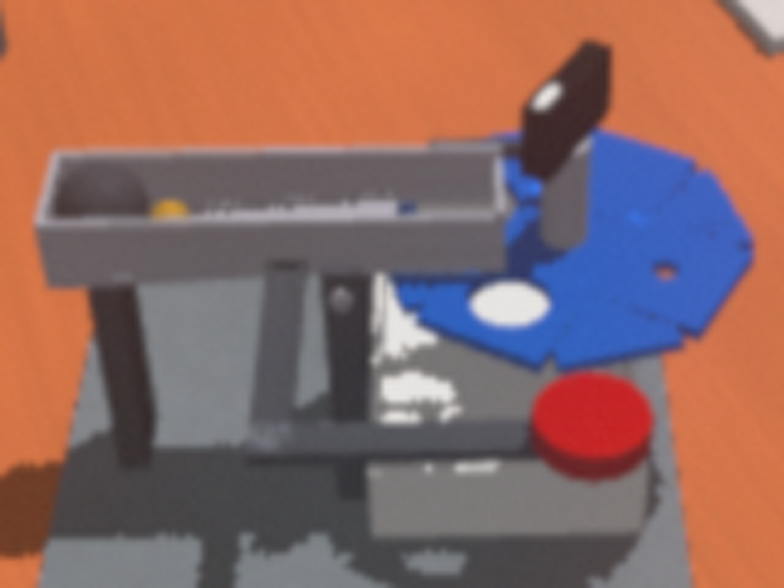

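```bash
python3 - <<'E'
from station import cams,env
from h import *
T=cams.get_calibration("top");S=cams.get_calibration("side")
t=cv2.imread("pics/top0.png")
g=t.max(axis=2); m=((g<75)).astype(np.uint8); 
roi=np.zeros_like(m); roi[144:184,208:244]=1
# dark bar + white mark by hull
m=m*roi
cs,_=cv2.findContours(m,cv2.RETR_EXTERNAL,cv2.CHAIN_APPROX_NONE);k=max(cs,key=cv2.contourArea)
r=cv2.minAreaRect(k);print(r,cv2.contourArea(k))
b=cv2.boxPoints(r);w=np.array([onz(T,p,.187) for p in b]);print(w[:,:2].round(4))
print("bar centre",onz(T,r[0],.187), "at .18",onz(T,r[0],.18))
cap=np.array([.5635,-.0045]);
for hole in((170+380/5,120+356/5),):
    d=onz(T,hole,.115)[:2]-cap;print("hole",np.hypot(*d),np.degrees(np.arctan2(-d[1],-d[0])))
e=[w[1]-w[0],w[2]-w[1]];e=max(e,key=np.linalg.norm);print("bar ang",np.degrees(np.arctan2(e[1],e[0])),np.linalg.norm(e))
yaw=np.arctan2(-.1135+.0045,.5265-.5635)-np.arctan2(-115,3);print("yaw",np.degrees(yaw))
c,s=np.cos(yaw),np.sin(yaw);R=np.array([[c,-s],[s,c]]);o=cap-R@[.082,0];print("sifter o",o)
for n,p in dict(mouthL=(.056,.021,.141),mouthR=(.056,-.021,.141),backL=(-.107,.021,.141),backR=(-.107,-.021,.141),pad=(.085,-.115,.135)).items():
    print(n,proj(T,[*(o+R@p[:2]),p[2]]).round(1),proj(S,[*(o+R@p[:2]),p[2]]).round(1))
for a in(39,39+180):
  for da in(0,-59.5):
    a2=np.radians(a+da);x=np.array([np.cos(a2),np.sin(a2),0]);z=np.array([0,0,-1.]);O=np.c_[x,np.cross(z,x),z]
    print(a,da,env.ik([*cap,.161],O))
E
```

```text
((226.1341552734375, 164.2926788330078), (36.85700988769531, 9.214251518249512), 51.34019470214844) 274.0
[[ 0.5772  0.0171]
 [ 0.5856  0.0073]
 [ 0.5457 -0.0256]
 [ 0.5375 -0.0158]]
bar centre [ 0.56141309 -0.00428911  0.187     ] at .18 [ 0.56250533 -0.00387843  0.18      ]
hole 0.04249874361693669 40.10085671457308
bar ang -140.4739362237493 0.051723072567981525
yaw -20.244091221577662
sifter o [0.48656538 0.02387366]
mouthL [208.5 178.7] [255.6 165. ]
mouthR [234.7 188.8] [256.  179.3]
backL [167.1 282. ] [166.4 165.9]
backR [193.8 292.6] [162.5 180.4]
pad [300.  193.9] [275.7 219.5]
39 0 [-9.89689022e-02  8.23610369e-02  1.68435054e+00 -4.44089210e-16
  1.37488108e+00  7.91149016e-01]
39 -59.5 [-9.89689022e-02  8.23610369e-02  1.68435054e+00 -4.44089210e-16
  1.37488108e+00  1.82961992e+00]
219 0 [-9.89689022e-02  8.23610369e-02  1.68435054e+00 -4.44089210e-16
  1.37488108e+00 -2.35044364e+00]
219 -59.5 [-9.89689022e-02  8.23610369e-02  1.68435054e+00 -4.44089210e-16
  1.37488108e+00 -1.31197273e+00]
```

```bash
python3 - <<'E'
from station import env,cams
import numpy as np,cv2
a=np.radians(39.8);x=np.array([np.cos(a),np.sin(a),0]);z=np.array([0,0,-1.]);O=np.c_[x,np.cross(z,x),z]
c=[.563,-.0045]
env.move_ptp([*c,.26],O)
env.line_to([*c,.162],speed=.1,stop_force=8)
s=env.state();print(s["clock"],s["eef_pos"],s["contact_force"])
env.gripper_to(0.0,f_grip=40)
s=env.state();print(s["clock"],s["finger_gap"],s["contact_force"],s["torque"],s["eef_pos"])
q=np.array(s["joints"])
d=np.radians(60)
for k in range(1,5):
    p=q.copy();p[5]+=d*k/4;env.set_joints(p)
    s=env.state();print(s["clock"],s["finger_gap"],s["contact_force"].round(1),s["torque"].round(2))
cv2.imwrite("pics/t1.png",cams.camera("top")[:,:,::-1]);cv2.imwrite("pics/s1.png",cams.camera("side")[:,:,::-1])
E
```

```text
3.7 [ 0.56362092 -0.00456524  0.16297855] [ 0.3192742  -0.22024264  0.56165347]
4.3583 0.014779661517311509 [-2.69706516  1.75091857  3.01752719] [0.25552353 0.38780915 0.02316947] [ 0.56288515 -0.00427176  0.16221618]
4.7167 0.014946156371481532 [-3.   3.6  2.6] [ 0.67  0.58 -0.06]
5.075 0.014896186756876496 [-3.6  6.8  1.6] [ 1.12  0.55 -0.04]
5.4333 0.014573386118390779 [-3.5  8.   0.7] [1.47 0.53 0.  ]
5.7917 0.01504865707310322 [-2.7 10.9  1. ] [ 1.86  0.41 -0.01]
```

```bash
python3 - <<'E'
from station import env,cams
import numpy as np,cv2
env.dwell(.3)
env.gripper_to(0.06)
s=env.state();p=s["eef_pos"].copy();p[2]=.26;env.line_to(p,speed=.15)
env.gripper_to(0.0)
x=np.array([1.,0,0]);z=np.array([0,0,-1.]);a=np.radians(-110);O=s["orientation"]
env.move_ptp([.5265,-.1135-.0,.26],O)
t=cams.camera("top");sd=cams.camera("side");print(env.state()["clock"],env.state()["eef_pos"],env.state()["joints"],env.state()["finger_gap"])
cv2.imwrite("pics/t2.png",t[:,:,::-1]);cv2.imwrite("pics/s2.png",sd[:,:,::-1])
cv2.imwrite("pics/t2z.png",cv2.resize(t[120:310,120:320,::-1],None,fx=3,fy=3,interpolation=cv2.INTER_CUBIC))
E
```

```text
8.725 [ 0.52673806 -0.11302118  0.26013461] [-3.06886498e-01 -4.39269642e-02  1.62975160e+00  5.12118381e-04
  1.55557903e+00  1.61585944e+00] 0.00020468026282445819
```

View pics/t2z.png

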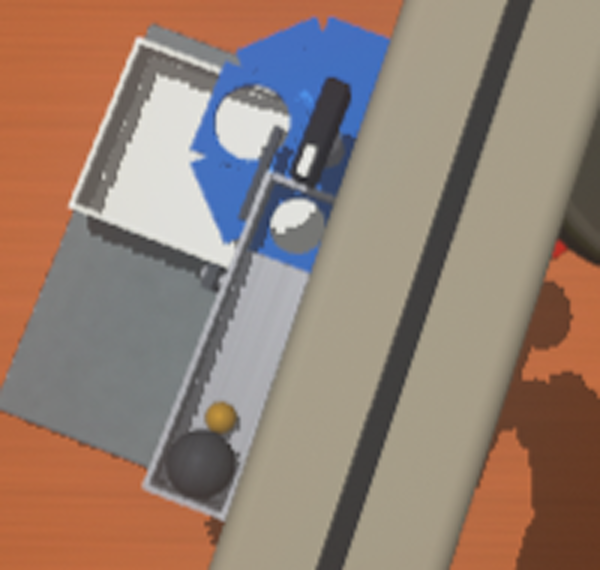

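View pics/s2.png

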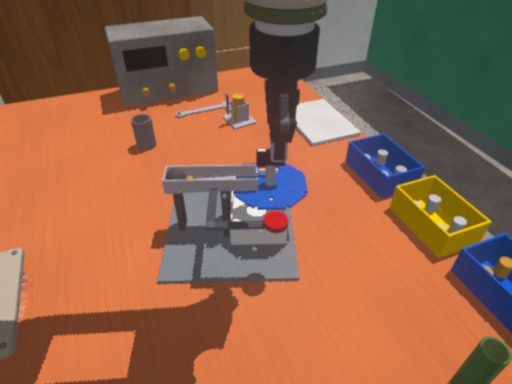

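```bash
python3 - <<'E'
from station import env,cams
from h import *
T=cams.get_calibration("top")
d=onz(T,(120+297/3,120+225/3),.115)[:2]-np.array([.5635,-.0045]);print("hole",np.hypot(*d),np.degrees(np.arctan2(-d[1],-d[0]))+20.2)
p=np.array([.5263,-.1135,.155])
env.line_to(p,speed=.15)
p[2]=.111;print(env.line_to(p,speed=.05,stop_force=22))
s=env.state();print(s["clock"],s["eef_pos"],s["contact_force"])
env.dwell(1.0)
cv2.imwrite("pics/t3.png",cams.camera("top")[:,:,::-1]);sd=cams.camera("side")
s=env.state();print(s["clock"],s["eef_pos"],s["contact_force"])
cv2.imwrite("pics/s3.png",cv2.resize(sd[120:280,140:320,::-1],None,fx=3.7,fy=3.7,interpolation=cv2.INTER_CUBIC))
E
```

```text
hole 0.04173036853786974 0.023505398170598824
False
10.6083 [ 0.52811329 -0.11417539  0.11214551] [ 5.51359103 -1.96765332  4.57319661]
11.7083 [ 0.52802561 -0.11416334  0.1121235 ] [ 5.49992004 -2.89303676  5.00597116]
```

View pics/s3.png

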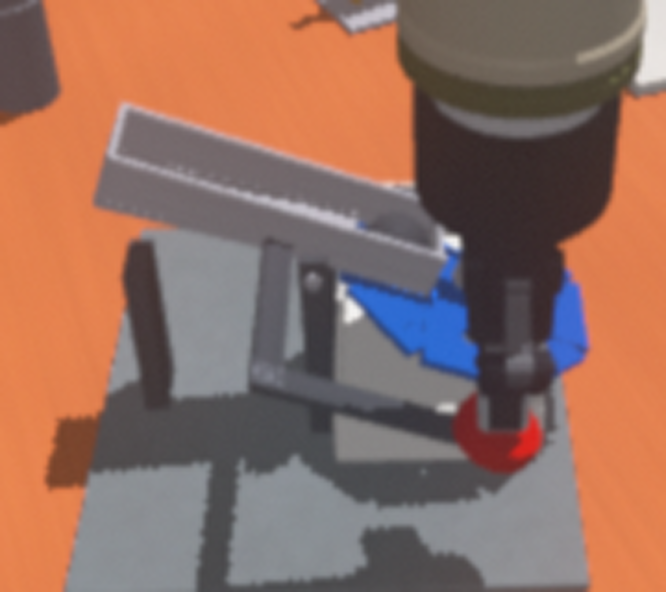

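View pics/t3.png

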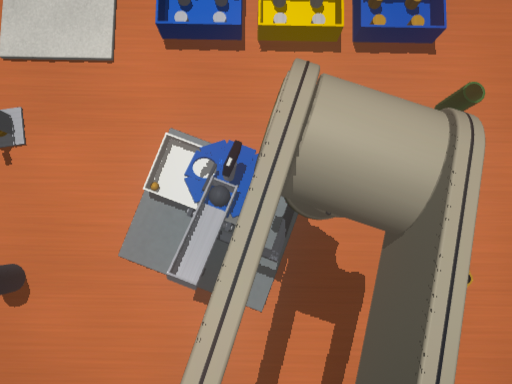

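The tipped view shows the brass ball in the dish at about (154,186) in the top image. The steel ball is stopped at the mouth, at about (219,195). Next I'll release the pad slowly.

```bash
python3 - <<'E'
from station import env,cams
from h import *
env.dwell(.6)
p=np.array(env.state()["eef_pos"]);p[2]=.16
env.line_to(p,speed=.03)
p[2]=.26;env.line_to(p,speed=.15)
env.move_ptp([.40,-.38,.28],env.state()["orientation"])
env.dwell(1)
t=cams.camera("top");a=env.state();env.dwell(.5);t2=cams.camera("top");sd=cams.camera("side")
print(a["clock"],a["contact_force"],np.abs(t[120:310,120:320].astype(int)-t2[120:310,120:320]).max())
cv2.imwrite("pics/t4.png",cv2.resize(t2[120:310,120:320,::-1],None,fx=3,fy=3,interpolation=cv2.INTER_CUBIC))
cv2.imwrite("pics/s4.png",cv2.resize(sd[120:280,140:320,::-1],None,fx=3.7,fy=3.7,interpolation=cv2.INTER_CUBIC))
E
```

```text
17.0917 [-0.3022341   0.38988829  0.13705577] 42
```

View pics/t4.png

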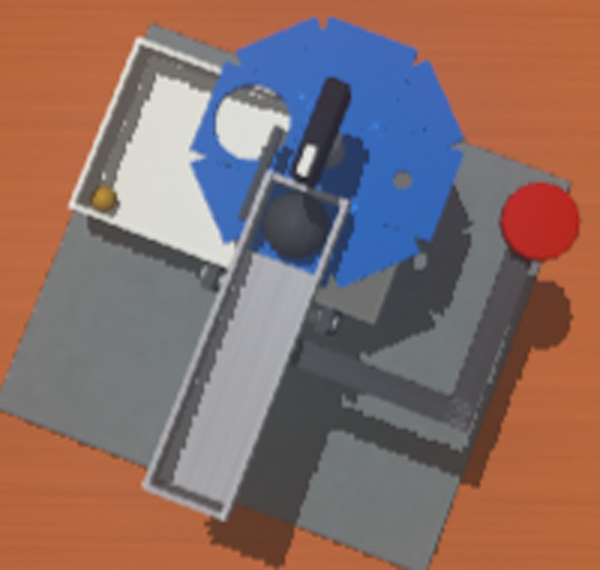

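View pics/s4.png

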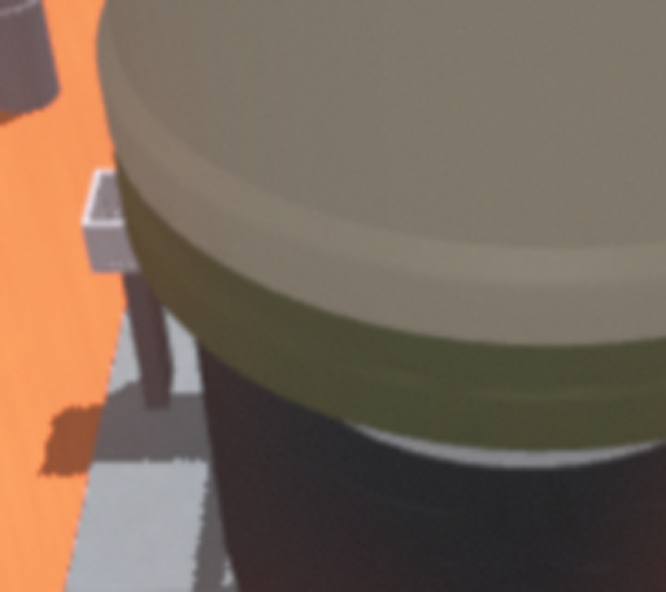

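```bash
python3 - <<'E'
from station import env,cams
from h import *
T=cams.get_calibration("top")
L=[]
for k in range(3):
    L.append(cams.camera("top").astype(int)); env.dwell(.7)
for w in((140,170,170,200),(205,175,235,215)):
    x0,y0,x1,y1=w;print([np.abs(L[i+1]-L[i])[y0:y1,x0:x1].mean().round(2) for i in(0,1)],np.abs(L[2]-L[1])[y0:y1,x0:x1].max())
print("bg",np.abs(L[2]-L[1])[20:100,100:150].mean())
yaw=np.radians(-20.2);R=np.array([[np.cos(yaw),-np.sin(yaw)],[np.sin(yaw),np.cos(yaw)]]);o=np.array([.4866,.0239])
for n,uv,z in(("brass",(120+103/3,120+199/3),.03),("steel",(120+295/3,120+224/3),.124)):print(n,R.T@(onz(T,uv,z)[:2]-o))
h=cv2.cvtColor(L[2].astype(np.uint8),cv2.COLOR_RGB2GRAY)
m=((L[2].max(axis=2)<75)|0).astype(np.uint8);r=np.zeros_like(m);r[143:182,216:238]=1
cs,_=cv2.findContours(m*r,cv2.RETR_EXTERNAL,cv2.CHAIN_APPROX_NONE);k=max(cs,key=cv2.contourArea)
w=np.array([onz(T,p,.187) for p in cv2.boxPoints(cv2.minAreaRect(k))]);e=max([w[1]-w[0],w[2]-w[1]],key=np.linalg.norm);print("bar deg",np.degrees(np.arctan2(e[1],e[0])),"expect -20 or 160",np.linalg.norm(e))
print(env.state()["clock"])
E
```

```text
[np.float64(0.33), np.float64(0.32)] 2
[np.float64(0.42), np.float64(0.41)] 2
bg 0.4048333333333333
brass [0.01775231 0.11962683]
steel [0.03988866 0.00014284]
bar deg -20.270128530301303 expect -20 or 160 0.05047488519269674
19.9417
```

Both balls are at rest and within limits, the cap reads about 0°, and the arm is clear, so I'm handing in.

```bash
python3 -c "
from station import job,env
job.sign_off();print(env.state()['clock'])"
```

```text
the job is handed in; nothing more can be done
the job is handed in; nothing more can be done
```

The job is done and handed in at about 20 s. I pinched the bar grip, turned the cap about -60° to the middle hole, then pressed the pad about 31 mm. I held it there about 1.7 s, let it up slowly and moved the arm clear.

**Last checks, all from the top camera:**
- **Cap:** the bar lies at -20.3° against the sifter's yaw of -20.2°, so the cap is set to about 0 rad.
- **Brass ball:** it lies in the dish at about x 18, y 120 mm in the sifter frame. The x limit is 5 to 115 mm and the y limit is up to 135 mm.
- **Steel ball:** it is in the channel at the mouth, at about x 40, y 0 mm, sitting on the middle hole. It did not roll back to the rear. Its height was not measured; the ball and hole sizes put its centre at about z 124 mm.
- **Channel:** in the pictures it came back up by itself.
- **At rest:** one early pair of pictures differed by up to 42 grey levels somewhere in the scene, and I did not find out why. The three later pictures, 0.75 s apart, showed only noise around both balls.

**Not confirmed:** the last side view was blocked by the arm, so that camera could not confirm the result. The side force while turning the cap reached about 11 N, probably because the grip was slightly off the axis; it is well below the limits.

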